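# Latch the cover of a laboratory pressure chamber

### The arm

A 6-joint arm with a two-finger parallel gripper is mounted at the origin on the work surface. World frame = base frame: x ahead of the robot, y to its left, z up, the work surface at z = 0. Lengths are in m, angles in rad, forces in N, time in s.
With the tool pointing down it reaches from about 0.25 to 0.725 m from the base axis. Payload 4 kg.
Tool frame: the origin (TCP) lies at the very end of the fingers, on their centre line; the grasp point (between the pads) lies 19 mm behind it; z points along the fingers, y is the line along which they close (so a half turn about z gives the same grasp; the last joint's range is limited). The gripper opens to 85 mm and grips with 20 to 120 N. Pads are 22 mm wide; open, the fingers measure 114 mm over their backs; the gripper's body (76 mm by 85 mm) begins 54 mm behind the grasp point. The pads swing forward as they close: fully open they stand 13 mm farther back than shut.
Start: joints at [1.111, 0.241, 0.005, 1.335, 0, 1.571], TCP at [0.222, 0.448, 0.231] pointing down, gripper open.
Joint ranges: [-2.72, 2.72], [-1.05, 1.87], [-1.09, 1.28], [-1.99, 2.15], [-1.42, 1.44], [-3.14, 3.14]. Speed limits (rad/s): [2.79, 2.79, 3.14, 3.14, 3.14, 3.14].

### API

Orientations are given as a unit quaternion [x, y, z, w].
In Python, from workcell import bot, vision, workorder gives the robot as it stands.
- The arm moves only by the shell command python3 -m creep 'ROWS' [OPENING]. ROWS is JSON, a list of rows, each a list of 2 entries, a list of its own where there are three numbers: the shift along the tool's x, y, z in mm, then the turn, a rotation vector about the tool's x, y, z in rad. In form: [[[dx, dy, dz], [wx, wy, wz]], ...]. A call has 1 to 12 rows; each row shifts and turns the commanded pose from where the row before left it, along the tool's axes as they then stand; what a row does not reach is not made up. A row lasts 1/8 s, in which the tool goes at most 62.5 mm and 10.7 degrees, less where a joint would pass 70% of its speed; a pose out of reach is approached as far as the arm can. A call is refused whole if a number of a shift passes 62.5 or a number of a turn 0.188, either way. A call with a gripper value outside its range is refused whole. OPENING is the finger opening in mm, from 0 to 85.4, set as the call begins (- or left out, the last holds). The fingers move at their own pace and stop on an object; the grip force is fixed at half the most. Time passes only in rows, so rows that do not move let the fingers close. It gives the time, the measured TCP pose, the force, the opening and the grip force at its end, in the units of the state.
- bot.get_obs(): the state, without advancing time (a new reading comes with each control period).
- vision.camera(name): name is "side" or "top" or "wrist"; returns a dict with "image" (420x560x3 uint8, blue, green, red), "z_map" (420x560 float32, m along the optical axis (not along the pixel's ray), 0 where there is no reading), "K" (3x3 intrinsics, pixels), "rvec" (rotation vector, rad) and "tvec" (3), from world to camera coordinates, as OpenCV has them; the wrist camera has in their place "tool_from_camera" (4x4, takes a point from camera to tool coordinates, whose origin is the TCP and whose axes are the flange's). Camera axes: x right, y down, z forward; pixel columns grow to the right and rows downward; lengths in m; the calibration is good to about 2 mm. A picture is of the moment at which its call begins: read the wrist's pose just before it.
- workorder.job_done(): hands the job in; it is judged then, once.
Trained networks look in a picture, given as the dict that the camera call returned (one of the last four; its "shot" number tells which), for a name from the list of things; names that differ only in an ending like _2 or _b are one class to them, and where a whole thing is asked for, a point or a joint stands for the part that bears it (a point fixed in the world has none). Each returns a list of dicts, best first, with "score" (0 to 1); they miss things now and then, are a little off and sometimes report something else, mostly with a low value. They report only what shows in the picture. A call takes as long as a camera call.
- vision.spot_in(picture, query): "position" ([column, row] in pixels, amid what is visible of it).
- vision.place_of(picture, query): "position" ([column, row] in pixels: a listed point, or the origin of a listed thing).
The state is a dict: "clock": time; "joint_pos": joint angles; "joint_vel": joint speeds; "tau": joint torques, N m; "eef_pos": TCP position; "tool_rot": TCP orientation; "ft_force": force on the tool from outside, world axes, zero at the start; "ft_torque": the same for the moment, N m; "grip_width": finger opening in m; "grasp_force": force on a finger pad.
Only numpy, scipy, OpenCV 4.12 (cv2) and the standard library are available. Lean on these libraries where they do the work, as an engineer would, in place of code of your own. Each camera call takes 0.05 s, during which the arm holds its last target. There are 200 camera calls.

### The job

Shut the small pressure chamber: hook the draw latch's loop over the keeper on the sprung end cover so that its bar sits under the keeper's lip, then press (do not clamp) the lever back and down over centre until it lies fully home, holds the cover drawn in by itself, and you have let go. Work by feel: feed the bar in lightly, never jam it down on the keeper with more than about 20 N and never force the lever with more than about 25 N, and leave the other things on the bench alone.

Things in the scene. Friction and masses are not known exactly. Their poses are not given: they have to be found in the camera images.
- chamber: fixed white barrel (110 mm diameter, axis 75 mm above the bench) lying on a steel cradle, a green cover (116 mm diameter, 26 mm thick) at one end and a draw latch on top. Origin on the bench below the lever's pin; x level along the barrel towards the cover, z up. The barrel runs from x = -145 to +45 mm.
- pivot (a point): the lever's hinge pin, 160 mm above the bench, axes as the chamber's: the latch works in this frame's x-z plane (y = 0). The barrel's top lies 30 mm below the pin, the latch's steel pad 21 mm below, the cover's top 27 mm below.
- lever (a joint): lever's angle, rad: 0 upright, negative leaning to the cover (stop at -0.61), growing as it swings back away from the cover and down; dead centre about 1.40, fully home at its rigid stop 1.536, lying level. With a slack loop it stays where left and 1 N at the pad moves it; with the loop hooked it takes up to about 10 N there. Its hinge rubs, so press it right home past dead centre; it then stays.
- lever_pad (a point): where to press the lever: on the face that looks to the cover (upwards when home), 62 mm from the pin, mid-width. Steel plate 26 mm wide, 4 mm thick, its end 92 mm from the pin bent slightly back. This frame's z points along the lever away from the pin, its x out of that face.
- loop_hinge (a point): hinge of the loop on the lever, 20 mm from the pin, 10 degrees behind the lever's line. The loop: two 5 mm round steel arms, centres 36 mm apart, joined 85 mm from here by the cross bar. The hinge is stiff: the loop stays where it is left, 1 N at the bar turns it, and if it is not hooked under the lip it rises with the lever.
- loop_bar (a point): middle of the loop's straight cross bar (along y; section 5.5 mm along the loop, 5 mm high). A flat round head (12 mm diameter) on each end: 50 mm over the heads, to be grasped on them from above, closing along y; the loop pivots in that grasp. Moving the bar along the chamber's x swings the lever with it (3 to 8 N); it can stand 66 to 91 mm beyond the pin. It starts above the keeper.
- keeper_mark (a point): nominal centre of the keeper's slot; axes as the chamber's; at the pin's height, 80.5 mm beyond it at first, moving with the cover. The keeper is clamped through a long hole: the slot's true centre lies up to 5.5 mm to either side of this mark along x, differently each time, to be felt for. A bar on top of the keeper has its centre 10.5 mm above the mark; in the slot it is level to 1 mm below.
- keeper_foot (a point): foot of the keeper on the cover's top, below the mark. Steel hook 20 mm wide along y: from the lever first a post with a flat 12 mm long top, then a slot 8.5 mm wide along x, 11.5 mm deep, then a 5 mm rib. Tops level, 8 mm above the mark. Below its 4 mm thick lip the post is cut back 4 mm: a bar drawn back under the lip, 5.5 mm from the slot's centre, is hooked.
- cover (a joint): how far the cover has been drawn towards the barrel, m: 0 standing off on its guide pins, held out by springs (7.5 N at first, 3 N more per mm). Latched it reads 0.004 to 0.016, depending on where the keeper is clamped.
- bowl: bystander: open rubber mixing bowl, 110 mm across, 65 mm high; origin at its underside
- jar: bystander: grey jar, 64 mm diameter, 85 mm high; origin at its underside
- model: bystander: plaster tooth model, 62 x 66 x 24 mm; origin at its underside

How it is judged:
On the way:
1. the loop's bar is in the keeper, behind its post and below its lip's top, while the lever is still up (x of loop_bar in the frame of keeper_mark between -0.0125 and 0.0085 m and z of loop_bar in the frame of keeper_mark between -0.005 and 0.003 m and value of joint lever below 0.9 rad), for 0.2 s.
At the end, for the whole second after the job is handed in: the lever lies home past dead centre (over 1.48 rad) and still, the loop's bar is under the keeper's lip (within 3 mm above and 5 mm below the mark's height, from 1.8 mm beyond to 12.5 mm on the lever's side of the mark), and the cover is drawn in by more than 3 mm (value of joint lever above 1.48 rad and value of joint cover above 0.003 m and x of loop_bar in the frame of keeper_mark between -0.0125 and 0.0018 m and z of loop_bar in the frame of keeper_mark between -0.005 and 0.003 m and velocity of joint lever between -0.05 and 0.05 rad/s); the robot touches nothing.
It fails at once if the loop's bar or the robot is jammed on the keeper's lip, rib or slot floor with more than 25 N while the lever is up (value of joint lever below 0.65 rad and (contact force between any of loop_c0, the fingers and keeper_c1 above 25 N or contact force between any of loop_c0, the fingers and keeper_c3 above 25 N or contact force between any of loop_c0, the fingers and keeper_c2 above 25 N)).
It fails at once if the lever is forced with more than 30 N (contact force between any of the arm, the fingers and lever_c0 above 30 N or contact force between any of the arm, the fingers and lever_c1 above 30 N).
It fails at once if a bystander is moved by more than 20 mm (distance of any of bowl, jar, model from where it was at the start of the episode above 0.02 m).
It also fails if it takes over 72 s, if anything falls off the work surface, if the arm or the gripper's body presses on something with over 40 N, if the wrist force passes 120 N, or if a joint passes its speed limit or range.

## Working session

There is one attempt and no reset: what is moved stays moved. The work goes in short steps, Python scripts to look and compute and a shell command to move; the robot and the scene stay as the last step left them, time stands still between calls to the robot, and variables do not carry over. Pictures are saved under pics/ and viewed, at most 10 in all, crops included, and the job is handed in when it is done.

```bash
mkdir -p pics; cat > h.py <<'E'
import numpy as np, cv2
from scipy.spatial.transform import Rotation as R
from workcell import bot, vision, workorder
def cam(n):
    o=bot.get_obs(); c=vision.camera(n); K=np.array(c["K"])
    if n=="wrist":
        T=np.eye(4);T[:3,:3]=R.from_quat(o["tool_rot"]).as_matrix();T[:3,3]=o["eef_pos"]
        c["W"]=T@np.array(c["tool_from_camera"])
    else:
        M=np.eye(4);M[:3,:3]=cv2.Rodrigues(np.array(c["rvec"],float))[0];M[:3,3]=np.ravel(c["tvec"])
        c["W"]=np.linalg.inv(M)
    return c
def ray(c,p):
    d=np.linalg.inv(c["K"])@np.array([p[0],p[1],1.]); return c["W"][:3,3],c["W"][:3,:3]@d
def atz(c,p,z):
    o,d=ray(c,p); return o+d*(z-o[2])/d[2]
def dep(c,p):
    o,d=ray(c,p); u,v=int(round(p[0])),int(round(p[1])); return o+d*float(c["z_map"][v,u])
def proj(c,P):
    q=np.linalg.inv(c["W"])@np.append(P,1); q=np.array(c["K"])@q[:3]; return q[:2]/q[2]
E
python3 - <<'E'
from h import *
np.set_printoptions(precision=4,suppress=True)
for n in("top","side","wrist"):
    c=cam(n); cv2.imwrite(f"pics/{n}0.png",c["image"]); print(n,c["W"][:3,3],c["W"][:3,2])
    for q in("chamber","pivot","lever_pad","loop_hinge","loop_bar","keeper_mark","keeper_foot","bowl","jar","model"):
        for r in vision.place_of(c,q)[:1]:
            print(q,r["score"],np.array(r["position"]),dep(c,r["position"]))
E
python3 -c "
import cv2,numpy as np
cv2.imwrite('pics/a.png',cv2.resize(np.hstack([cv2.imread(f'pics/{n}0.png') for n in('top','side')]),(800,300)))"
```

```text
top [ 0.2996 -0.0236  1.403 ] [ 0.1176 -0.0021 -0.9931]
chamber 0.9 [283.2 163.7] [ 0.5542 -0.0304  0.1422]
pivot 0.71 [279.6 166.5] [ 0.5508 -0.0216  0.1231]
lever_pad 0.85 [284.5 150.7] [ 0.5728 -0.0325  0.2039]
loop_hinge 0.6 [282.8 152.2] [ 0.559  -0.0284  0.2491]
loop_bar 0.75 [256.2 140.6] [0.5906 0.0335 0.2244]
keeper_mark 0.82 [250.3 143.5] [0.5997 0.0509 0.1571]
bowl 0.56 [123.6 218.4] [0.424  0.3965 0.0009]
jar 0.58 [401.8 184.3] [ 0.5179 -0.3349  0.0874]
model 0.95 [414.7 246.3] [ 0.3637 -0.3858  0.0121]
side [-0.0426 -0.8916  0.9808] [ 0.3792  0.6785 -0.6292]
chamber 0.96 [318.  231.3] [ 0.5026 -0.1175  0.1123]
pivot 0.75 [327.1 191.9] [ 0.5802 -0.0385  0.1676]
lever_pad 0.67 [326.5 177.3] [ 0.579  -0.0316  0.2155]
loop_hinge 0.68 [323.4 187.3] [ 0.5705 -0.0322  0.1836]
loop_bar 0.52 [320.4 158.5] [ 0.8073  0.3337 -0.0079]
keeper_mark 0.86 [315.4 176.6] [0.5649 0.0032 0.2007]
keeper_foot 0.7 [311.6 182.9] [0.5855 0.0521 0.1387]
bowl 0.82 [220.5 176.8] [0.4076 0.3629 0.0257]
jar 0.63 [372.7 314.2] [ 0.5071 -0.373   0.0354]
model 0.73 [332.1 348.1] [ 0.3746 -0.3921  0.0108]
wrist [0.1456 0.4859 0.3732] [ 0.2925 -0.1449 -0.9452]
bowl 0.85 [314.  334.6] [0.4289 0.398  0.0039]
```

View pics/a.png

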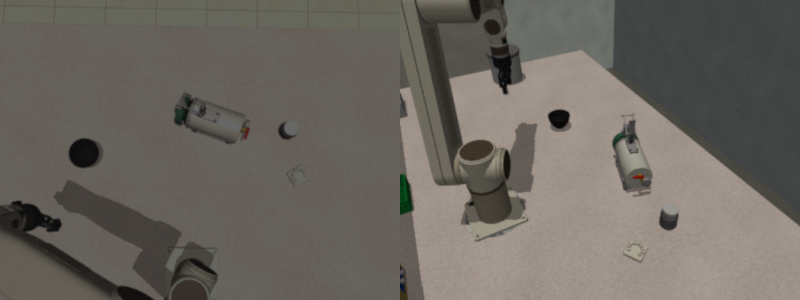

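The top picture shows the chamber at about (210,118) of the left half, with the cover towards upper left; the bowl, jar and model are well away from it. Next I'll compute its yaw and the move to a wrist-camera vantage point.

```bash
cat >> h.py <<'E'
np.set_printoptions(precision=4,suppress=True)
def go(P,yaw_x,q=None):
    "shift in tool mm and rotvec to have TCP at P pointing down, tool y along chamber y (mod pi), yaw_x=chamber yaw"
    o=bot.get_obs(); A=R.from_quat(o["tool_rot"])
    best=None
    for k in(0,np.pi):
        x=np.array([np.cos(yaw_x+k),np.sin(yaw_x+k),0]); z=np.array([0,0,-1.]); B=R.from_matrix(np.c_[x,np.cross(z,x),z])
        rv=(A.inv()*B).as_rotvec()
        if best is None or np.linalg.norm(rv)<np.linalg.norm(best[0]): best=(rv,B)
    d=(np.array(P)-o["eef_pos"])*1e3
    print("t",o["clock"],"tcp",np.array(o["eef_pos"]),"shift tool now",A.inv().apply(d),"after turn",best[1].inv().apply(d),"rotvec",best[0],"q6",o["joint_pos"][5])
    return best
E
python3 - <<'E'
from h import *
c=cam("top");s=cam("side")
def P(c,q,z): 
    r=vision.place_of(c,q); return atz(c,r[0]["position"],z) if r else None
for c_ in(c,s):
    a=P(c_,"pivot",.16);k=P(c_,"keeper_mark",.16);f=P(c_,"keeper_foot",.133);print(a,k,f,P(c_,"chamber",0),np.arctan2(*(k-a)[1::-1]),np.linalg.norm(k-a))
def tri(q):
    A=[];b=[]
    for c_ in(c,s):
        r=vision.place_of(c_,q)[0]["position"];o,d=ray(c_,r);d/=np.linalg.norm(d);M=np.eye(3)-np.outer(d,d);A.append(M);b.append(M@o)
    return np.linalg.lstsq(np.vstack(A),np.hstack(b),rcond=None)[0]
for q in("pivot","keeper_mark","loop_bar","loop_hinge","lever_pad"): print(q,tri(q))
print(R.from_quat(bot.get_obs()["tool_rot"]).as_matrix(), cam("wrist")["tool_from_camera"])
# barrel axis: depth points on barrel
z=c["z_map"];pts=np.array([dep(c,(u,v)) for v in range(100,230) for u in range(220,360)])
m=(pts[:,2]>.09)&(pts[:,2]<.131);p=pts[m][:,:2];mu=p.mean(0);w=np.linalg.svd(p-mu,full_matrices=False)[2][0];print(mu,np.arctan2(w[1],w[0]))
go((.50,.04,.36),1.24)
E
```

```text
Traceback (most recent call last):
TypeError: unsupported operand type(s) for -: 'float' and 'NoneType'
```

```bash
python3 - <<'E'
from h import *
c=cam("top");s=cam("side")
def tri(q):
    A=[];b=[]
    for c_ in(c,s):
        r=vision.place_of(c_,q)
        if not r: return None
        r=r[0]["position"];o,d=ray(c_,r);d/=np.linalg.norm(d);M=np.eye(3)-np.outer(d,d);A.append(M);b.append(M@o)
    return np.linalg.lstsq(np.vstack(A),np.hstack(b),rcond=None)[0]
for q in("pivot","keeper_mark","loop_bar","loop_hinge","lever_pad"): print(q,tri(q))
print(R.from_quat(bot.get_obs()["tool_rot"]).as_matrix(), cam("wrist")["tool_from_camera"])
z=c["z_map"];pts=np.array([dep(c,(u,v)) for v in range(100,230) for u in range(220,360)])
m=(pts[:,2]>.09)&(pts[:,2]<.131);p=pts[m][:,:2];mu=p.mean(0);w=np.linalg.svd(p-mu,full_matrices=False)[2][0];print(mu,np.arctan2(w[1],w[0]))
go((.50,.04,.36),1.24)
E
```

```text
pivot [ 0.5692 -0.0285  0.1759]
keeper_mark [0.5866 0.0458 0.183 ]
loop_bar [0.5879 0.0316 0.2393]
loop_hinge [ 0.568  -0.027   0.1772]
lever_pad [ 0.5718 -0.0326  0.2223]
[[-0.8961  0.4438 -0.    ]
 [ 0.4438  0.8961 -0.0001]
 [-0.     -0.0001 -1.    ]] [[ 0.0005 -0.9452 -0.3265  0.0851]
 [ 1.      0.0005 -0.0001  0.0001]
 [ 0.0003 -0.3265  0.9452 -0.1419]
 [ 0.      0.      0.      1.    ]]
[ 0.5487 -0.0675] -1.8507082939186568
t 2.6 tcp [0.2219 0.4481 0.2313] shift tool now [-430.3153 -242.2746 -128.679 ] after turn [-295.602   395.5822 -128.6883] rotvec [-0.      0.      1.4418] q6 1.5707704663394706
```

```bash
python3 -m creep '[[[0,0,-50],[0,0,0]],[[-51,-21,-10],[0,0,0.1]],[[-55,-15,-10],[0,0,0]],[[-53,-21,-10],[0,0,0]],[[-53,-21,-10],[0,0,0]],[[-53,-21,-10],[0,0,0]],[[-53,-21,-10],[0,0,0]],[[-53,-21,-10],[0,0,0]],[[-53,-21,-10],[0,0,0]],[[-53,-21,-10],[0,0,0]],[[0,0,0],[0,0,0.18]],[[0,0,0],[0,0,0.18]]]' 85 && python3 -m creep '[[[0,0,0],[0,0,0.18]],[[0,0,0],[0,0,0.18]],[[0,0,0],[0,0,0.18]],[[0,0,0],[0,0,0.18]],[[0,0,0],[0,0,0.18]],[[0,0,0],[0,0,0.03]],[[0,0,0],[0,0,0]]]'
python3 - <<'E'
from h import *
go((.585,.035,.38),1.291)
c=cam("wrist"); cv2.imwrite("pics/w1.png",c["image"])
for q in("chamber","pivot","lever_pad","loop_hinge","loop_bar","keeper_mark","keeper_foot"):
    for r in vision.place_of(c,q)[:1]: print(q,r["score"],np.array(r["position"]),dep(c,r["position"]),atz(c,r["position"],.16))
E
```

```text
clock: 4.1
eef_pos: [0.5338, 0.042, 0.3709]
tool_rot: [0.448, 0.894, -0.0, -0.0]
ft_force: [0.1, 1.0, 0.5]
grip_width: 0.085
grasp_force: 0.0
clock: 4.97
eef_pos: [0.5332, 0.0432, 0.3713]
tool_rot: [0.798, 0.603, -0.0, -0.0]
ft_force: [-0.2, 0.1, -0.3]
grip_width: 0.085
grasp_force: 0.0
t 4.975 tcp [0.5332 0.0432 0.3713] shift tool now [ 6.3138 52.0426 -8.7102] after turn [ 6.4669 52.0242 -8.7076] rotvec [-0.      0.      0.0029] q6 1.9284065569930242
chamber 0.66 [318.8 183.9] [0.5711 0.0067 0.1276] [0.5698 0.0166 0.16  ]
pivot 0.65 [334.2 223.5] [ 0.5749 -0.0272  0.1639] [ 0.5751 -0.0289  0.16  ]
lever_pad 0.82 [341.2 249.8] [ 0.5716 -0.0235  0.2301] [ 0.5756 -0.0602  0.16  ]
loop_hinge 0.96 [335.1 230.2] [ 0.5733 -0.0271  0.1805] [ 0.5743 -0.0365  0.16  ]
loop_bar 0.58 [351.1 174.1] [0.5936 0.0386 0.229 ] [0.6028 0.0177 0.16  ]
keeper_mark 0.89 [341.9 146.2] [0.6003 0.0465 0.1574] [0.6    0.0471 0.16  ]
keeper_foot 0.96 [337.8 141.9] [0.5976 0.0513 0.1556] [0.5971 0.0522 0.16  ]
```

View pics/w1.png

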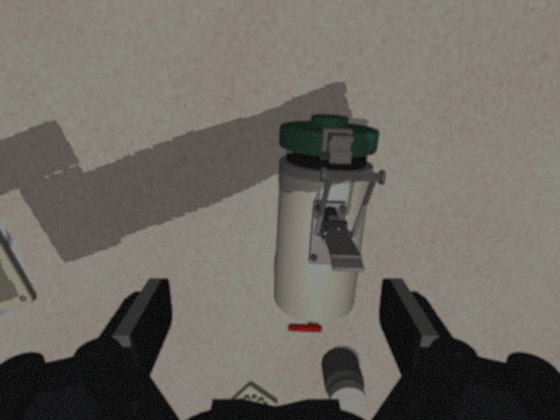

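Picture: loop bar from (326,176) to (383,177), raised about 70 mm above the keeper at (340,146). The lever is near upright at (340,250). I'll centre over it, lower, and measure again.

```bash
python3 -m creep '[[[10,30,10],[0,0,0]],[[10,30,10],[0,0,0]],[[5,0,10],[0,0,0]],[[0,0,0],[0,0,0]],[[0,0,0],[0,0,0]]]'
python3 - <<'E'
from h import *
for i in range(2):
  c=cam("wrist"); cv2.imwrite("pics/w2.png",c["image"]); np.savez("w2",z=c["z_map"],K=c["K"],W=c["W"])
  for q in("pivot","lever_pad","loop_hinge","loop_bar","keeper_mark","keeper_foot"):
    for r in vision.place_of(c,q)[:1]: print(q,r["score"],np.array(r["position"]),dep(c,r["position"]),atz(c,r["position"],.16))
z=c["z_map"];pts=np.array([dep(c,(u,v)) for v in range(60,400) for u in range(180,400)]).reshape(340,220,3)
# bar: points z .215-.24 in front
p=pts.reshape(-1,3)
cx=np.array([np.cos(1.28),np.sin(1.28)]);cy=np.array([-cx[1],cx[0]])
l=np.c_[(p[:,:2]-[.575,-.029])@cx,(p[:,:2]-[.575,-.029])@cy,p[:,2]]
m=(l[:,0]>.035)&(l[:,0]<.11)&(l[:,2]>.195)&(abs(l[:,1])<.05);b=l[m];print("bar+arms",m.sum(),b.min(0),b.max(0))
m2=m&(l[:,0]>np.percentile(b[:,0],60));b=l[m2];print(b.mean(0),np.polyfit(b[:,1],b[:,0],1))
mm=(l[:,2]>.09)&(l[:,2]<.129)&(abs(l[:,1])<.06)&(l[:,0]<.03);b=l[mm]
# cylinder axis: fit y0 + slope
from scipy.optimize import least_squares
f=lambda v:np.hypot(b[:,1]-v[0]-v[1]*b[:,0],b[:,2]-v[2])-.055
r=least_squares(f,[0,0,.075],loss="soft_l1",f_scale=.001);print("barrel",mm.sum(),r.x,1.28+r.x[1])
mk=(l[:,2]>.162)&(l[:,2]<.174)&(l[:,0]>.055)&(l[:,0]<.12)&(abs(l[:,1])<.03);b=l[mk];print("keeper top",mk.sum(),b.mean(0),b.min(0),b.max(0))
go((.585,.035,.38),1.28)
E
```

```text
clock: 6.0
eef_pos: [0.5971, 0.0507, 0.3423]
tool_rot: [0.798, 0.602, 0.0, 0.0]
ft_force: [-0.2, -0.2, 0.2]
grip_width: 0.0849
grasp_force: 0.0
pivot 0.61 [273.7 259.4] [ 0.5725 -0.0278  0.1635] [ 0.5719 -0.0296  0.16  ]
lever_pad 0.75 [275.3 291.8] [ 0.5747 -0.0256  0.225 ] [ 0.5634 -0.0652  0.16  ]
loop_hinge 0.68 [274.3 268.6] [ 0.5736 -0.0263  0.1849] [ 0.5697 -0.0395  0.16  ]
loop_bar 0.94 [276.  214.2] [0.5939 0.0398 0.2278] [0.5871 0.0153 0.16  ]
keeper_mark 0.65 [280.4 178.7] [0.6    0.046  0.1553] [0.6003 0.0473 0.16  ]
keeper_foot 0.79 [278.  172.4] [0.6004 0.0556 0.1686] [0.5998 0.0535 0.16  ]
pivot 0.91 [276.5 256.9] [ 0.5764 -0.026   0.1631] [ 0.5759 -0.0276  0.16  ]
lever_pad 0.73 [272.1 289.6] [ 0.5729 -0.0243  0.2223] [ 0.5616 -0.0616  0.16  ]
loop_hinge 0.78 [273.  268.4] [ 0.5724 -0.0279  0.1806] [ 0.5692 -0.0388  0.16  ]
loop_bar 0.94 [276.9 214.2] [0.5951 0.0393 0.2269] [0.5885 0.0151 0.16  ]
keeper_mark 0.63 [275.9 179.1] [0.5966 0.0471 0.1562] [0.5969 0.0481 0.16  ]
keeper_foot 0.84 [278.9 172.1] [0.6017 0.0553 0.1673] [0.6013 0.0536 0.16  ]
bar+arms 2704 [ 0.0351 -0.0462  0.2037] [0.102  0.0246 0.4212]
[ 0.092  -0.0333  0.3805] [0.1091 0.0957]
barrel 7615 [ 0.002  -0.0291  0.0737] 1.2508880900210981
keeper top 459 [ 0.0777 -0.0004  0.1669] [ 0.0653 -0.0104  0.1623] [0.0915 0.0099 0.1693]
t 6.7 tcp [0.5978 0.0506 0.3412] shift tool now [-18.5658  -7.9944 -38.7721] after turn [-18.6574  -7.7701 -38.7738] rotvec [-0.0001  0.      0.0118] q6 1.9343387545751862
```

View pics/w2.png

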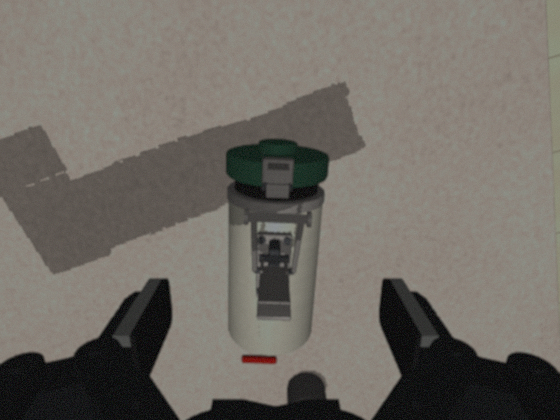

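Picture: bar at (277,214), heads at about (246,214) and (309,216). Keeper at (278,175) with the slot visible, lever roughly upright at (273,290). The frame is almost aligned with the chamber. I'll refine from the saved depth.

```bash
python3 - <<'E'
from h import *
from scipy.optimize import least_squares
d=np.load("w2.npz");z,K,W=d["z"],d["K"],d["W"]
v,u=np.mgrid[60:400,150:420];q=np.linalg.inv(K)@np.stack([u.ravel(),v.ravel(),np.ones(u.size)])*z[60:400,150:420].ravel()
p=(W[:3,:3]@q).T+W[:3,3];Y=1.252;O=np.array([.573,-.0284])
for it in range(3):
    cx=np.array([np.cos(Y),np.sin(Y)]);cy=np.array([-cx[1],cx[0]])
    l=np.c_[(p[:,:2]-O)@cx,(p[:,:2]-O)@cy,p[:,2]]
    b=l[(l[:,2]>.09)&(l[:,2]<.129)&(abs(l[:,1])<.06)&(l[:,0]<.03)]
    r=least_squares(lambda v:np.hypot(b[:,1]-v[0]-v[1]*b[:,0],b[:,2]-v[2])-.055,[0,0,.075],loss="soft_l1",f_scale=.001).x
    print(r);Y+=r[1];O=O+cy*r[0]
print("yaw",Y,"O",O)
b=l[(l[:,0]>.035)&(l[:,0]<.11)&(l[:,2]>.19)&(l[:,2]<.26)&(abs(l[:,1])<.04)]
for x in np.arange(.035,.11,.002):
    s=b[(b[:,0]>=x)&(b[:,0]<x+.002)]
    if len(s): print("%.3f"%x,len(s),s[:,1].min(),s[:,1].max(),np.median(s[:,2]))
k=l[(abs(l[:,1])<.008)&(l[:,0]>.05)&(l[:,0]<.11)&(l[:,2]<.19)]
print("keeper profile");
for x in np.arange(.058,.106,.0015):
    s=k[(k[:,0]>=x)&(k[:,0]<x+.0015)]
    if len(s): print("%.4f"%x,len(s),np.median(s[:,2]))
e=l[(l[:,0]<.02)&(l[:,0]>-.06)&(abs(l[:,1])<.012)&(l[:,2]>.165)&(l[:,2]<.27)]
print("lever fit x=a z+b",np.polyfit(e[:,2],e[:,0],1),len(e),e[:,2].max(), e[e[:,2]>.245].mean(0))
m=l[(l[:,0]>.01)&(l[:,2]>.12)&(l[:,2]<.145)];print(l[(l[:,2]<.12)&(l[:,2]>.06)][:,0].max())
E
```

```text
[-0.     -0.0011  0.0737]
[-0.     -0.      0.0737]
[-0.     -0.      0.0737]
yaw 1.2508819519952405 O [ 0.573  -0.0284]
0.035 19 -0.02037154530516512 0.019382012506284716 0.20686884264475164
0.037 16 -0.020181249727684474 0.020287268788470935 0.20831771312913724
0.039 22 -0.01999140069230549 0.020244811015023498 0.20951440170163502
0.041 19 -0.020499489618514947 0.02011889891536394 0.2110606613643199
0.043 22 -0.020309677171282358 0.020112587215055926 0.21211516324912846
0.045 17 -0.019952984699399618 0.02007480927747267 0.2132932645933937
0.047 23 -0.019730894805372833 0.02002046117137532 0.2145144958900187
0.049 21 -0.020498084579345672 0.01998406768078947 0.2156719614863929
0.051 20 -0.020388282470468474 0.019919884230030008 0.217812353625008
0.053 19 -0.019951956421158847 0.01984157622021867 0.2190747063895398
0.055 23 -0.019699123592107282 0.01983679135424607 0.22041787424892906
0.057 21 -0.020350778635606977 0.019789518455940798 0.22137277604909994
0.059 22 -0.020130837243536433 0.019762440854878938 0.22290921294861313
0.061 25 -0.020694198887646825 0.02244564568285799 0.22411
[... 643 characters left out ...]
0.16675656425665888
0.0760 56 0.1628366464272785
0.0775 46 0.15638048807621063
0.0790 30 0.15565411061920634
0.0805 32 0.1554774830358581
0.0820 21 0.15593903249493785
0.0850 6 0.16639044380508478
0.0865 30 0.16709916698183708
0.0880 55 0.16612829905177617
0.0895 88 0.15884228831066077
0.0910 134 0.14710351765994215
0.0925 64 0.09673838367556728
0.0940 73 0.12928780483081065
0.0955 37 0.09495489688073955
0.0970 29 0.09456785895365688
0.0985 39 0.09452789077902957
0.1000 100 0.07723411181380901
0.1015 36 0.05879082138951755
0.1030 12 -0.00046764535926677175
0.1045 11 -0.001024228458068599
lever fit x=a z+b [-0.0243  0.0074] 1620 0.2522821783122714 [-0.0008  0.      0.2489]
0.10179252267131902
```

```bash
cat >> h.py <<'E'
Y=1.251;O=np.array([.573,-.0284]);CX=np.array([np.cos(Y),np.sin(Y)]);CY=np.array([-CX[1],CX[0]])
def wp(x,z,y=0): return np.append(O+CX*x+CY*y,z)
def here():
    "TCP and force in chamber axes (x,y, z world), mm and N"
    o=bot.get_obs();p=np.array(o["eef_pos"]);f=np.array(o["ft_force"]);d=p[:2]-O
    print("t %.2f"%o["clock"],"xyz",np.array([d@CX,d@CY,p[2]])*1e3,"F",np.array([f[:2]@CX,f[:2]@CY,f[2]]),"w",o["grip_width"]*1e3,"g",o["grasp_force"])
E
cat > s.py <<'E'
from h import *
here()
E
python3 -c "
from h import *
here(); go(wp(.0674,.2076),Y)"
```

```text
t 6.70 xyz [ 82.8329   1.3138 341.2262] F [-1.2893  0.1317 -0.5204] w 85.00776929739165 g 0.0
t 6.7 tcp [0.5978 0.0506 0.3412] shift tool now [-15.4699   0.7025 133.6266] after turn [-15.4329   1.3138 133.6262] rotvec [-0.0001  0.      0.0408] q6 1.9343387545751862
```

```bash
python3 -m creep '[[[-15.5,0.7,0],[0,0,0.041]],[[0,0,30],[0,0,0]],[[0,0,30],[0,0,0]],[[0,0,20],[0,0,0]],[[0,0,0],[0,0,0]],[[0,0,0],[0,0,0]]]' 62 && python3 - <<'E'
from h import *
here(); go(wp(.0674,.2076),Y)
c=cam("wrist"); cv2.imwrite("pics/w3.png",c["image"])
for q in("loop_bar",):
    for r in vision.place_of(c,q)[:1]: print(q,r["score"],np.array(r["position"]),dep(c,r["position"]),proj(c,wp(.0674,.2266)),proj(c,wp(.081,.168)))
E
```

```text
clock: 7.45
eef_pos: [0.5945, 0.035, 0.2624]
tool_rot: [0.811, 0.585, 0.001, 0.0]
ft_force: [0.2, -0.2, 0.6]
grip_width: 0.0623
grasp_force: 0.0
t 7.45 xyz [ 66.9634  -0.4881 262.3959] F [-0.0964 -0.1922  0.6245] w 62.284039023064295 g 0.0
t 7.45 tcp [0.5945 0.035  0.2624] shift tool now [ 0.4161 -0.5646 54.7953] after turn [ 0.4366 -0.4881 54.7959] rotvec [ 0.0014 -0.0004 -0.0013] q6 1.950762655710902
loop_bar 0.92 [274.3 243.4] [0.5943 0.0381 0.2293] [275.5367 245.3464] [275.3994 189.0503]
```

View pics/w3.png

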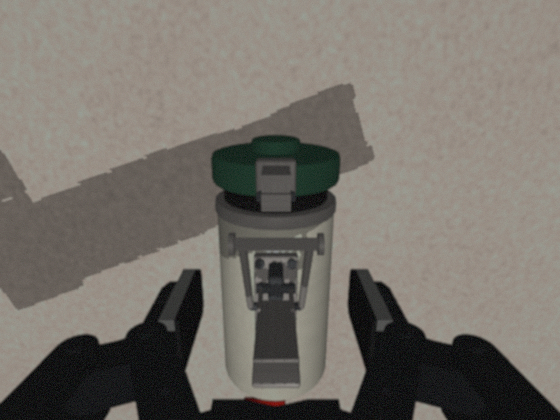

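```bash
python3 - <<'E'
from h import *
c=cam("wrist")
for x in(.065,.077,.085,.090): print(x,proj(c,wp(x,.1675)))
for v in range(150,216,2):
    P=dep(c,(276,v));d=P[:2]-O;print(v,d@CX*1e3,P[2]*1e3,c["image"][v,276].mean())
E
```

```text
0.065 [274.897 211.696]
0.077 [274.888  194.9793]
0.085 [274.8819 183.539 ]
0.09 [274.878  176.2647]
150 94.07167773435938 95.5964491342538 44.666666666666664
152 92.5956222917317 96.76106106805487 44.666666666666664
154 90.35324998983586 94.02033076535548 40.0
156 89.21975223943288 96.90782955357096 26.666666666666668
158 94.04723900235375 128.1853151106554 38.666666666666664
160 94.29747883789229 136.53970684513544 53.333333333333336
162 93.20087973696467 138.37901858407076 72.0
164 91.78046930344564 138.71706023177254 83.66666666666667
166 91.10136673037105 142.26434051497168 61.333333333333336
168 91.28459994752608 149.30147843873488 52.666666666666664
170 91.23994389660966 155.0931220333989 53.0
172 91.07921866982817 160.1732681762217 50.0
174 90.86049899715346 164.81705909299808 52.333333333333336
176 90.30587586361261 167.9833855922917 79.33333333333333
178 88.86421992713316 167.69356446751164 86.33333333333333
180 87.37337893902786 167.25335548961885 84.66666666666667
182 82.66749760871926 155.25757876601102 88.66666666666667
184 81.51386678964758 156.3177943358866 88.66666666666667
186 79.9045346551375 155.7769188342562 84.66666666666667
188 78.55129035559871 156.14415902682993 86.0
190 76.82658103518087 155.27997446835042 90.0
192 74.99320672988544 154.1124855995692 76.33333333333333
194 77.72669852176236 167.61460571335203 64.33333333333333
196 76.16817970126044 167.15721478164247 86.66666666666667
198 74.59270298454867 166.68063153192475 88.66666666666667
200 72.92102976307302 165.94638089979435 80.33333333333333
202 72.07302141561244 167.70131917738044 85.0
204 70.72888506147804 167.96208630593793 86.66666666666667
206 68.87293642340978 166.76146983223757 84.0
208 67.70834016403542 167.5658496044452 81.0
210 65.96661201088865 166.759034709382 78.66666666666667
212 47.91251228986585 121.55325498152342 42.666666666666664
214 47.45960016560731 125.01529310503601 42.0
```

Slot centre is about 81.6 mm and the bar about 67.4 mm, both in my frame. I'll descend and grasp.

```bash
python3 -m creep '[[[0.4,-0.5,15],[0,0,0]],[[0,0,15],[0,0,0]],[[0,0,15],[0,0,0]],[[0,0,10],[0,0,0]],[[0,0,0],[0,0,0]]]' && python3 s.py && python3 -m creep '[[[0,0,0],[0,0,0]],[[0,0,0],[0,0,0]],[[0,0,0],[0,0,0]],[[0,0,0],[0,0,0]]]' 44 && python3 s.py && python3 - <<'E'
from h import *
c=cam("wrist"); cv2.imwrite("pics/w4.png",c["image"])
for q in("loop_bar",):
    for r in vision.place_of(c,q)[:1]: print(q,r["score"],np.array(r["position"]),dep(c,r["position"]),proj(c,wp(.0674,.2266)))
E
```

```text
clock: 8.22
eef_pos: [0.5931, 0.0361, 0.2049]
tool_rot: [0.811, 0.585, -0.001, -0.001]
ft_force: [-0.4, -0.4, 0.2]
grip_width: 0.0622
grasp_force: 0.0
t 8.22 xyz [ 67.5051   1.1913 204.8688] F [-0.4781  0.2198  0.1867] w 62.1742175965078 g 0.0
clock: 8.72
eef_pos: [0.5948, 0.036, 0.207]
tool_rot: [0.811, 0.585, 0.001, 0.001]
ft_force: [4.1, -0.8, 0.2]
grip_width: 0.0492
grasp_force: 61.9
t 8.72 xyz [ 67.9705  -0.46   207.0344] F [ 0.5398 -4.1507  0.183 ] w 49.23884202070743 g 61.920427680015564
loop_bar 0.65 [275.3 304.6] [0.5948 0.0381 0.2275] [275.8691 308.9883]
```

View pics/w4.png

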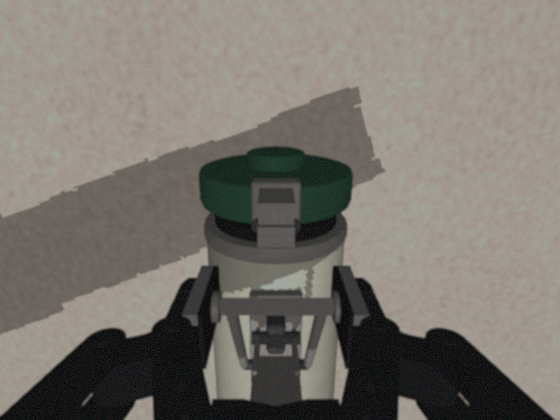

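Grasp is good: the bar runs across at (276,306), a head in each pad at (215,305) and (336,305). I'll carry it above the slot.

```bash
python3 -m creep '[[[1.8,0,6],[0,0,0]],[[1.8,0,6],[0,0,0]],[[1.8,0,6],[0,0,0]],[[1.8,0,6],[0,0,0]],[[1.8,0,6],[0,0,0]],[[1.8,0,6],[0,0,0]],[[1.8,0,6],[0,0,0]],[[1.5,0,4],[0,0,0]],[[0,0,0],[0,0,0]],[[0,0,0],[0,0,0]]]' >/dev/null; python3 - <<'E'
from h import *
here()
c=cam("wrist"); cv2.imwrite("pics/w5.png",c["image"][150:370,150:410])
for r in vision.place_of(c,"loop_bar")[:1]: print(r["score"],np.array(r["position"]))
for u in(276,256,296):
  for v in range(236,320,3):
    P=dep(c,(u,v));d=P[:2]-O
    if P[2]>.14:print(u,v,d@CX*1e3,P[2]*1e3)
here()
E
```

```text
t 10.07 xyz [ 81.2825  -0.5596 160.5636] F [-1.4155 -5.6257  3.789 ] w 48.06371851088496 g 63.39510798454285
0.82 [276.4 306.6]
276 242 90.9593897357438 140.5917803684603
276 245 90.33115663051036 142.6141482663901
276 248 90.6734117729098 146.5770369731837
276 251 91.51304186999072 151.40573903818455
276 254 91.65869291148105 154.6851022294526
276 257 90.48142810346246 155.28165725212938
276 260 91.26324968666123 159.60757931018017
276 263 90.62535812430438 161.12999271914794
276 266 90.92131882175295 164.32513659055172
276 269 90.58340220615345 166.27564287909078
276 272 89.99382209482681 167.72485740610733
276 275 88.68197132299615 167.88237742229208
276 278 86.36480776304082 166.3344920944752
276 281 78.24947956037352 155.14309271456463
276 284 77.15127273598694 155.90629563010515
276 287 75.45437145602874 155.690285450074
276 290 73.81003507248056 155.5805159524986
276 293 77.61674812927953 164.00932677974
276 296 77.229928736729 165.72674569166432
276 299 84.37116147387552 178.7793110024452
276 302 84.17456868399468 180.5095521166978
276 305 84.13912827104497 182.4318343825267

[... 1889 characters left out ...]
5 166.57950232398315
296 281 78.55005616965649 155.6666737058168
296 284 77.21292989366557 156.0277685768351
296 287 75.78775117263531 156.24943441561325
296 290 74.50701256027166 156.7084099933992
296 293 77.2882230218098 163.5147433793313
296 296 78.38638322747845 167.5223152208955
296 299 84.30879918027539 178.70183057156598
296 302 84.4750421249801 180.97269730903136
296 305 83.95740579020922 182.1823225653092
296 308 83.29376166947681 183.1551677939548
296 311 81.9299513297676 183.11757450410076
296 314 80.5558295796936 183.0785523245546
296 317 78.8182213228603 182.55373337647714
t 10.18 xyz [ 81.2971  -0.5589 160.5862] F [-1.0259 -5.619   3.6042] w 48.21415884434322 g 63.3940064907074
```

View pics/w5.png

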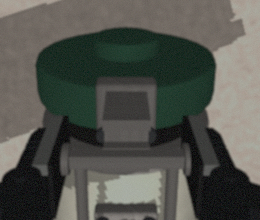

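Picture: bar over the keeper at row ~155 of the crop; depth puts its centre at x≈81.65 against the slot at ≈81.75. I'll feed it down gently.

```bash
python3 -m creep '[[[0.1,0.5,3],[0,0,0]],[[0,0,3],[0,0,0]],[[0,0,1],[0,0,0]],[[0,0,0],[0,0,0]]]' >/dev/null; python3 s.py;  python3 -m creep '[[[0,0,1],[0,0,0]],[[0,0,1],[0,0,0]],[[0,0,1],[0,0,0]],[[0,0,0],[0,0,0]]]' >/dev/null; python3 s.py;  python3 -m creep '[[[0,0,1],[0,0,0]],[[0,0,0],[0,0,0]]]' >/dev/null; python3 s.py
```

```text
t 10.68 xyz [ 81.6552  -0.5321 153.1022] F [-0.4815 -5.5695  3.3243] w 48.105342620589425 g 63.66858959197998
t 11.18 xyz [ 81.6362  -0.5214 150.1745] F [-1.0862 -5.5069  3.3751] w 48.443041310284606 g 63.78048777580261
t 11.43 xyz [ 81.6012  -0.5237 149.2048] F [-0.8451 -6.1708  3.7201] w 48.54759664152758 g 63.794846534729004
```

```bash
for i in 1 2 3 ; do python3 -m creep '[[[0,0,1],[0,0,0]],[[0,0,1],[0,0,0]],[[0,0,0],[0,0,0]]]' >/dev/null; python3 s.py; done
```

```text
t 11.80 xyz [ 81.6265  -0.5756 147.2325] F [-0.65   -5.6292  3.7838] w 48.4542826888472 g 63.83581280708313
t 12.18 xyz [ 81.6471  -0.5617 145.3153] F [-1.311  -6.0473  4.6704] w 48.611928015344304 g 63.905181884765625
t 12.55 xyz [ 81.694   -0.61   143.2934] F [-2.3038 -5.2887  3.6462] w 48.300047210604795 g 63.972601890563965
```

```bash
for i in 1 2 3 ; do python3 -m creep '[[[0,0,1],[0,0,0]],[[0,0,0],[0,0,0]]]' >/dev/null; python3 s.py; done
```

```text
t 12.80 xyz [ 81.7469  -0.5479 142.3025] F [-1.7564 -5.7648  4.3422] w 48.567830757040454 g 64.03637051582336
t 13.05 xyz [ 81.7459  -0.6193 141.3019] F [-0.3347 -4.8833  4.1323] w 47.890170137772614 g 64.05086517333984
t 13.30 xyz [ 81.7756  -0.6183 140.3366] F [ 0.3031 -4.8152  5.5231] w 48.224462471508694 g 64.0901255607605
```

```bash
python3 -m creep '[[[0,0,0.6],[0,0,0]],[[0,0,0],[0,0,0]]]' >/dev/null; python3 s.py; for i in 1 2 3; do python3 -m creep '[[[-1,0,0],[0,0,0]],[[-1,0,0],[0,0,0]],[[0,0,0],[0,0,0]]]' >/dev/null; python3 s.py; done
```

```text
t 13.55 xyz [ 81.85    -0.5489 139.7966] F [-1.1072 -4.8981  4.6858] w 47.92894640358191 g 64.13728594779968
t 13.93 xyz [ 81.6325  -0.5542 139.9163] F [ 4.3551 -4.9544  3.6831] w 48.37757394625354 g 64.05401587486267
t 14.30 xyz [ 79.8212  -0.5082 139.7666] F [ 4.2049 -4.8655  3.718 ] w 48.420744025014564 g 64.00292158126831
t 14.68 xyz [ 77.5377  -0.5387 139.7744] F [ 2.8109 -4.9105  3.4035] w 48.238628001835025 g 64.03542637825012
```

```bash
for i in 1 2; do python3 -m creep '[[[-1,0,0],[0,0,0]],[[0,0,0],[0,0,0]]]' >/dev/null; python3 s.py; done; python3 - <<'E'
from h import *
c=cam("wrist"); cv2.imwrite("pics/w6.png",c["image"][150:400,130:430])
for n in("top","side","wrist"):
    c=cam(n)
    for q in("lever_pad","loop_hinge","loop_bar"):
        for r in vision.place_of(c,q)[:1]:
            P=dep(c,r["position"]);d=P[:2]-O;print(n,q,r["score"],d@CX*1e3,d@CY*1e3,P[2]*1e3)
E
```

```text
t 14.93 xyz [ 77.3338  -0.5048 139.798 ] F [ 5.5072 -4.7265  3.4952] w 48.46702187488995 g 64.00177359580994
t 15.18 xyz [ 77.2559  -0.5466 139.8685] F [ 8.0433 -4.9629  3.1667] w 48.5425653211512 g 63.95133018493652
top loop_hinge 0.54 -1.7240418698260631 -2.94887978000956 168.16120226332143
side lever_pad 0.63 -17.571930814312733 -2.3811192287831555 228.10352669194413
side loop_hinge 0.53 -10.498851513249237 -0.20330069455655342 183.3095396239891
side loop_bar 0.56 328.2943968721964 -71.06349450344483 -0.4324826688657524
wrist loop_bar 0.93 77.38022067571924 0.5008231828226224 162.62825032880824
```

View pics/w6.png

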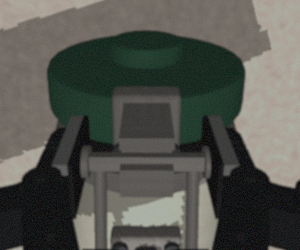

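```bash
python3 - <<'E'
from h import *
here()
c=cam("wrist")
for u in(250,277,320):
  print(u,[(v,round(float((dep(c,(u,v))[:2]-O)@CX*1e3),1),round(float(dep(c,(u,v))[2]*1e3),1)) for v in range(240,335,3)])
E
```

```text
t 15.82 xyz [ 77.2451  -0.5181 139.8203] F [ 7.3916 -5.4189  2.2182] w 48.27316479208764 g 63.95129084587097
250 [(240, 94.0, 133.1), (243, 94.2, 136.8), (246, 93.2, 137.5), (249, 92.4, 138.9), (252, 90.7, 138.2), (255, 89.2, 138.2), (258, 88.2, 138.9), (261, 87.1, 139.6), (264, 84.7, 137.8), (267, 83.4, 138.2), (270, 82.1, 138.4), (273, 81.4, 139.8), (276, 79.3, 138.7), (279, 91.1, 161.8), (282, 91.3, 164.1), (285, 91.1, 165.9), (288, 90.1, 166.3), (291, 89.3, 166.9), (294, 87.4, 165.9), (297, 87.3, 167.8), (300, 69.4, 142.3), (303, 78.6, 158.4), (306, 79.4, 161.6), (309, 78.8, 162.6), (312, 77.2, 162.2), (315, 77.2, 164.2), (318, 77.1, 165.9), (321, 76.7, 167.2), (324, 75.2, 166.8), (327, 74.9, 168.2), (330, 72.8, 167.2), (333, 71.3, 167.0)]
277 [(240, 93.7, 132.3), (243, 94.1, 136.5), (246, 93.4, 138.0), (249, 92.5, 139.0), (252, 90.7, 138.3), (255, 91.1, 141.9), (258, 90.5, 143.4), (261, 90.8, 146.8), (264, 91.4, 150.6), (267, 90.8, 151.9), (270, 91.2, 155.0), (273, 90.4, 155.9), (276, 90.9, 159.0), (279, 90.8, 161.2), (282, 91.0, 163.7), (285, 91.1, 165.8), (288, 90.2, 166.5), (
[... 243 characters left out ...]
, 75.0, 168.4), (330, 73.3, 167.8), (333, 71.2, 166.9)]
320 [(240, 89.6, 123.2), (243, 89.3, 125.8), (246, 88.3, 127.0), (249, 86.9, 127.2), (252, 85.7, 127.9), (255, 84.5, 128.6), (258, 83.0, 128.6), (261, 81.3, 128.3), (264, 79.5, 127.9), (267, 78.0, 128.1), (270, 76.6, 128.4), (273, 74.8, 128.0), (276, 72.8, 127.3), (279, 72.0, 128.6), (282, 70.4, 128.7), (285, 68.1, 127.5), (288, 66.4, 127.5), (291, 64.9, 127.7), (294, 55.7, 115.8), (297, 53.2, 114.7), (300, 52.4, 116.2), (303, 78.8, 158.6), (306, 79.8, 162.1), (309, 78.5, 162.1), (312, 77.3, 162.4), (315, 75.7, 162.0), (318, 75.1, 163.1), (321, 73.7, 163.0), (324, 72.6, 163.3), (327, 71.0, 163.0), (330, 69.8, 163.3), (333, 69.5, 164.7)]
```

Bar centre is at x≈77 with its rear edge about 3 mm under the lip (lip face at 77.1), so it is hooked. I'll release and retreat up.

```bash
python3 -m creep '[[[0.7,0,0],[0,0,0]],[[0.5,0,0],[0,0,0]],[[0,0,0],[0,0,0]]]' >/dev/null; python3 s.py; python3 -m creep '[[[0,0,0],[0,0,0]],[[0,0,0],[0,0,0]],[[0,0,0],[0,0,0]],[[0,0,0],[0,0,0]],[[0,0,-10],[0,0,0]],[[0,0,-20],[0,0,0]],[[0,0,-40],[0,0,0]],[[0,0,-50],[0,0,0]],[[0,0,-40],[0,0,0]],[[0,0,0],[0,0,0]],[[0,0,0],[0,0,0]]]' 66 >/dev/null;  python3 - <<'E'
from h import *
here()
c=cam("wrist"); cv2.imwrite("pics/w7.png",c["image"])
z=c["z_map"];v,u=np.mgrid[60:400,200:360];q=np.linalg.inv(c["K"])@np.stack([u.ravel(),v.ravel(),np.ones(u.size)])*z[60:400,200:360].ravel()
W=c["W"];p=(W[:3,:3]@q).T+W[:3,3];l=np.c_[(p[:,:2]-O)@CX,(p[:,:2]-O)@CY,p[:,2]]
e=l[(l[:,0]<.03)&(l[:,0]>-.07)&(abs(l[:,1])<.012)&(l[:,2]>.205)&(l[:,2]<.27)];print("lever",np.polyfit(e[:,2]-.16,e[:,0],1),e[:,2].max())
e=l[(abs(l[:,1])<.03)&(abs(l[:,1])>.012)&(l[:,0]>.065)&(l[:,0]<.095)&(l[:,2]>.15)&(l[:,2]<.2)];print("bar",e.mean(0),e.max(0),e.min(0))
for th in np.arange(.1,1.7,.1):
    r=.066;print("%.1f"%th,np.array([-r*np.sin(th)+.002*np.cos(th)+.011,.16+r*np.cos(th)+.002*np.sin(th)])*1e3)
E
```

```text
t 16.25 xyz [ 77.2711  -0.5083 139.8162] F [ 4.6741 -5.1666  3.2469] w 48.20352222520952 g 64.0350866317749
t 17.62 xyz [ 75.0832   0.1199 299.7513] F [ 0.0179  0.1476 -0.7792] w 65.67310441456853 g 0.0
lever [-0.3071  0.0075] 0.24956666675765288
bar [0.0749 0.0002 0.1635] [0.0827 0.0246 0.1672] [ 0.0651 -0.025   0.1549]
0.1 [  6.401  225.8699]
0.2 [ -0.152  225.0817]
0.3 [ -6.5937 223.6432]
0.4 [-12.8595 221.5689]
0.5 [-18.8869 218.8793]
0.6 [-24.6157 215.6014]
0.7 [-29.9887 211.768 ]
0.8 [-34.9521 207.4174]
0.9 [-39.4564 202.5929]
1.0 [-43.4565 197.3429]
1.1 [-46.9125 191.7198]
1.2 [-49.7899 185.7797]
1.3 [-52.0598 179.582 ]
1.4 [-53.6997 173.1887]
1.5 [-54.6932 166.6636]
1.6 [-55.0303 160.072 ]
```

View pics/w7.png

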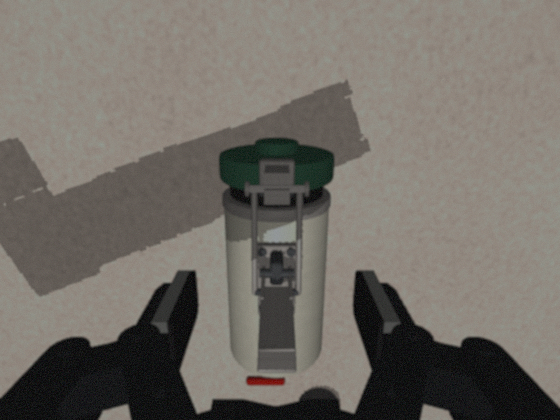

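Picture: bar under the keeper at (277,188), lever leaning back at (277,330), loop attached. I'll close the fingers and come down in front of the pad.

```bash
python3 -m creep '[[[-20,0,0],[0,0,0]],[[-25,0,0],[0,0,0]],[[-20,0,0],[0,0,0]],[[0,0,0],[0,0,0]],[[0,0,25],[0,0,0]],[[0,0,25],[0,0,0]],[[0,0,25],[0,0,0]],[[0,0,0],[0,0,0]],[[0,0,0],[0,0,0]]]' 0 >/dev/null; python3 s.py;  for i in 1 2 3 4; do python3 -m creep '[[[-2,0,0],[0,0,0]],[[-1,0,0],[0,0,0]],[[0,0,0],[0,0,0]]]' >/dev/null; python3 s.py; done
```

```text
t 18.80 xyz [ 10.5081  -0.4231 225.6196] F [ 0.9528  0.1638 -0.0818] w 0.10362063540407954 g 0.0
t 19.18 xyz [  7.1225  -0.2459 225.2497] F [0.192  0.3461 0.2772] w -0.14408634155935873 g 0.0
t 19.55 xyz [  4.0243   0.0138 224.6831] F [-0.3088 -0.0418 -1.1427] w -0.012807684554142681 g 0.0
t 19.93 xyz [  1.0535   0.0164 224.6946] F [ 0.0878  0.6083 -0.0557] w -0.00035855923549773085 g 0.0
t 20.30 xyz [ -1.5432   0.0146 224.6967] F [ 1.0464  0.5561 -0.7123] w -0.15109484775292892 g 0.7031169952824712
```

```bash
python3 -m creep '[[[-3.2,0,0.7],[0,0,0]],[[-3.2,0,0.8],[0,0,0]],[[-3.1,0,1],[0,0,0]],[[-3.1,0,1.1],[0,0,0]]]' >/dev/null; python3 s.py; python3 -m creep '[[[-3,0,1.3],[0,0,0]],[[-3,0,1.4],[0,0,0]],[[-2.9,0,1.6],[0,0,0]],[[-2.8,0,1.7],[0,0,0]]]' >/dev/null; python3 s.py; python3 -m creep '[[[-2.7,0,1.9],[0,0,0]],[[-2.7,0,1.9],[0,0,0]],[[-2.5,0,2.2],[0,0,0]],[[-2.5,0,2.2],[0,0,0]]]' >/dev/null; python3 s.py
```

```text
t 20.80 xyz [-14.2697   0.012  221.1242] F [4.7857 0.9755 0.0701] w 0.1016702415384264 g 2.3044723458588123
t 21.30 xyz [-26.021    0.0434 215.1713] F [5.5108 0.2687 1.603 ] w 0.15093331016998274 g 2.618425777181983
t 21.80 xyz [-36.3989   0.0632 207.0938] F [4.9203 0.7705 2.0475] w 0.18681195224108346 g 2.5855301041156054
```

```bash
python3 -m creep '[[[-2.2,0,2.4],[0,0,0]],[[-2.2,0,2.4],[0,0,0]],[[-2,0,2.6],[0,0,0]],[[-2,0,2.6],[0,0,0]]]' >/dev/null; python3 s.py; python3 -m creep '[[[-1.8,0,2.8],[0,0,0]],[[-1.7,0,2.8],[0,0,0]],[[-1.5,0,2.9],[0,0,0]],[[-1.4,0,3],[0,0,0]]]' >/dev/null; python3 s.py; python3 -m creep '[[[-1.2,0,3.1],[0,0,0]],[[-1.1,0,3.1],[0,0,0]],[[0,0,0],[0,0,0]]]' >/dev/null; python3 s.py
```

```text
t 22.30 xyz [-45.2547   0.0599 196.8256] F [4.2142 0.6716 2.9856] w 0.09855918073698648 g 2.2211902029812336
t 22.80 xyz [-51.6851   0.0449 185.1075] F [2.9904 0.52   2.2459] w 0.11025770030358566 g 1.5092898532748222
t 23.18 xyz [-54.3581   0.0601 178.6602] F [0.9893 0.3857 0.2899] w -0.0518259328892302 g 0.012363789574010298
```

```bash
python3 - <<'E'
from h import *
c=cam("wrist"); print(proj(c,wp(.07,.16)),proj(c,wp(0,.16)),proj(c,wp(-.062,.17)))
s=cam("side");t=cam("top")
u,v=proj(s,wp(.03,.16)).astype(int);a=cv2.resize(s["image"][v-45:v+45,u-50:u+50],None,fx=4,fy=4,interpolation=cv2.INTER_CUBIC)
b=cv2.resize(c["image"],(480,360))
cv2.imwrite("pics/w8.png",cv2.convertScaleAbs(np.hstack([b,a])[:, :800],alpha=1.6));here()
E
```

```text
[277.1927 -34.9439] [276.9364 150.2495] [276.8229 286.0131]
t 23.32 xyz [-54.2478   0.0212 178.9102] F [ 0.4632  0.3146 -0.1014] w 0.2660885221122391 g 0.0
```

View pics/w8.png

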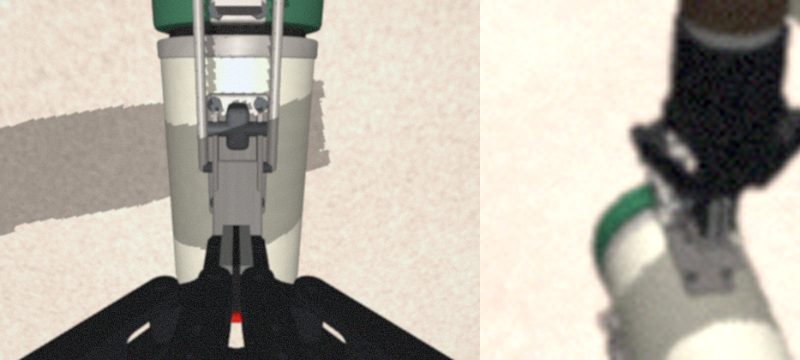

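```bash
python3 - <<'E'
from h import *
c=cam("wrist");z=c["z_map"];v,u=np.mgrid[0:330,150:410];q=np.linalg.inv(c["K"])@np.stack([u.ravel(),v.ravel(),np.ones(u.size)])*z[0:330,150:410].ravel()
W=c["W"];p=(W[:3,:3]@q).T+W[:3,3];l=np.c_[(p[:,:2]-O)@CX,(p[:,:2]-O)@CY,p[:,2]]*1e3
def prof(m,st=4,lab=""):
    b=l[m];print(lab)
    for x in np.arange(np.floor(b[:,0].min()),b[:,0].max(),st):
        s=b[(b[:,0]>=x)&(b[:,0]<x+st)]
        if len(s)>3:print("  %.0f n%d z %.1f"%(x,len(s),np.median(s[:,2])))
prof((abs(l[:,1])<6)&(l[:,2]>140)&(l[:,2]<200)&(l[:,0]<10),6,"lever")
prof((abs(abs(l[:,1])-18)<1.5)&(l[:,2]>140)&(l[:,2]<200)&(l[:,0]>-20),8,"arms")
prof((abs(l[:,1])<9)&(l[:,0]>30)&(l[:,2]>120),2,"keeper")
E
```

```text
lever
  -48 n1027 z 187.0
  -42 n376 z 170.9
  -36 n380 z 169.0
  -30 n372 z 167.2
  -24 n385 z 165.5
  -18 n162 z 164.1
  -12 n222 z 162.6
  -6 n373 z 163.0
  0 n390 z 163.0
  6 n266 z 162.6
arms
  -20 n231 z 163.8
  -12 n245 z 163.7
  -4 n262 z 163.6
  4 n280 z 163.5
  12 n284 z 163.5
  20 n288 z 163.5
  28 n314 z 163.3
  36 n333 z 163.3
  44 n358 z 163.3
  52 n280 z 163.3
keeper
  30 n512 z 320.7
  32 n146 z 128.6
  34 n185 z 128.9
  36 n148 z 130.1
  38 n185 z 130.1
  40 n150 z 130.2
  42 n188 z 130.2
  44 n155 z 130.0
  46 n114 z 129.4
  48 n176 z 121.9
  50 n196 z 122.2
  52 n333 z 137.7
  54 n743 z 154.6
  56 n216 z 167.1
```

Depth shows the cover drawn in by about 11 mm, with the arms level at z≈163 and the lever at about 1.29 rad. The hook is holding, so I continue pressing down.

```bash
python3 -m creep '[[[-0.9,0,3],[0,0,0]],[[-0.7,0,3],[0,0,0]],[[0,0,0],[0,0,0]]]' >/dev/null; python3 s.py; python3 -m creep '[[[-0.4,0,3],[0,0,0]],[[-0.3,0,2],[0,0,0]],[[0,0,0],[0,0,0]]]' >/dev/null; python3 s.py; python3 -m creep '[[[-0.2,0,2],[0,0,0]],[[0,0,0],[0,0,0]]]' >/dev/null; python3 s.py;python3 -m creep '[[[0,0,1],[0,0,0]],[[0,0,0],[0,0,0]]]' >/dev/null; python3 s.py;python3 -m creep '[[[0,0,1],[0,0,0]],[[0,0,0],[0,0,0]]]' >/dev/null; python3 s.py
```

```text
t 23.75 xyz [-55.4023   0.0664 172.8767] F [-0.211  -0.5338 -0.2376] w 0.13215372280610177 g 0.0
t 24.12 xyz [-55.9053   0.2332 167.8052] F [-0.1966 -0.0767  0.182 ] w 0.0947500311980522 g 0.0
t 24.38 xyz [-56.0852   0.1633 165.9276] F [-0.7283  0.3201 -0.235 ] w -0.22703490646206442 g 0.0
t 24.62 xyz [-56.1224   0.0381 165.1375] F [ 0.0239 -0.308   0.2692] w -0.48332102024163387 g 0.0
t 24.88 xyz [-56.1375   0.0939 164.095 ] F [-0.0414 -0.0464 -0.7313] w 0.06574493608378912 g 0.0
```

```bash
for i in 1 2 3; do python3 -m creep '[[[0,0,1],[0,0,0]],[[0,0,0],[0,0,0]]]' >/dev/null; python3 s.py; done; python3 - <<'E'
from h import *
c=cam("wrist");z=c["z_map"];v,u=np.mgrid[0:330,150:410];q=np.linalg.inv(c["K"])@np.stack([u.ravel(),v.ravel(),np.ones(u.size)])*z[0:330,150:410].ravel()
W=c["W"];p=(W[:3,:3]@q).T+W[:3,3];l=np.c_[(p[:,:2]-O)@CX,(p[:,:2]-O)@CY,p[:,2]]*1e3
b=l[(abs(l[:,1])<6)&(l[:,2]>150)&(l[:,2]<180)&(l[:,0]<-16)&(l[:,0]>-38)];print("lever",np.polyfit(b[:,0],b[:,2],1),"theta",np.pi/2+np.arctan(np.polyfit(b[:,0],b[:,2],1)[0]))
E
```

```text
t 25.12 xyz [-56.1287   0.1061 163.0712] F [-0.1859  0.3658 -0.1995] w 0.05122466109615432 g 0.0
t 25.38 xyz [-56.1213  -0.0309 162.2977] F [0.0735 0.8067 1.0913] w 0.201534163104286 g 0.2902551446459256
t 25.62 xyz [-56.1002  -0.1215 162.1495] F [0.682  1.5273 5.0814] w -0.11559479534293716 g 2.559064307715744
lever [ -0.0372 159.0933] theta 1.5336503076163106
```

It has snapped over. I'll press firmly home (under 15 N), then lift off.

```bash
for i in 1 2; do python3 -m creep '[[[0,0,0.8],[0,0,0]],[[0,0,0],[0,0,0]]]' >/dev/null; python3 s.py; done; python3 -m creep '[[[0,0,-3],[0,0,0]],[[0,0,-20],[0,0,0]],[[0,0,-40],[0,0,0]],[[20,0,-50],[0,0,0]],[[40,0,-40],[0,0,0]],[[40,0,0],[0,0,0]],[[0,0,0],[0,0,0]],[[0,0,0],[0,0,0]],[[0,0,0],[0,0,0]]]' >/dev/null; python3 - <<'E'
from h import *
here()
c=cam("wrist");cv2.imwrite("pics/w9.png",c["image"]);z=c["z_map"];v,u=np.mgrid[0:400,150:410];q=np.linalg.inv(c["K"])@np.stack([u.ravel(),v.ravel(),np.ones(u.size)])*z[0:400,150:410].ravel()
W=c["W"];p=(W[:3,:3]@q).T+W[:3,3];l=np.c_[(p[:,:2]-O)@CX,(p[:,:2]-O)@CY,p[:,2]]*1e3
b=l[(abs(l[:,1])<6)&(l[:,2]>150)&(l[:,2]<180)&(l[:,0]<-20)&(l[:,0]>-75)];print(len(b),"theta",np.pi/2+np.arctan(np.polyfit(b[:,0],b[:,2],1)[0]))
k=l[(abs(l[:,1])<8)&(l[:,0]>45)&(l[:,2]>165)&(l[:,2]<171)];print("keeper top x",np.percentile(k[:,0],[1,99]))
h=l[(abs(abs(l[:,1])-23)<2)&(l[:,0]>45)&(l[:,2]>152)&(l[:,2]<175)];print("heads",h.mean(0),np.percentile(h[:,0],[1,99]))
E
```

```text
t 25.93 xyz [-56.1308  -0.1713 162.0783] F [-0.5789  2.8456  8.6079] w 0.10942782252005676 g 4.187771142460406
t 26.18 xyz [-56.1076  -0.2202 162.0059] F [-0.5211  4.1374 11.7324] w -0.21253210106470216 g 5.850569028407335
t 27.30 xyz [ 42.8257   0.1123 312.0559] F [0.3872 0.9755 0.2032] w -0.2595617475027639 g 0.0
111 theta 1.6007518559901366
keeper top x [55.6832 80.6146]
heads [ 66.2695  -1.5872 164.7418] [59.8866 71.4133]
```

View pics/w9.png

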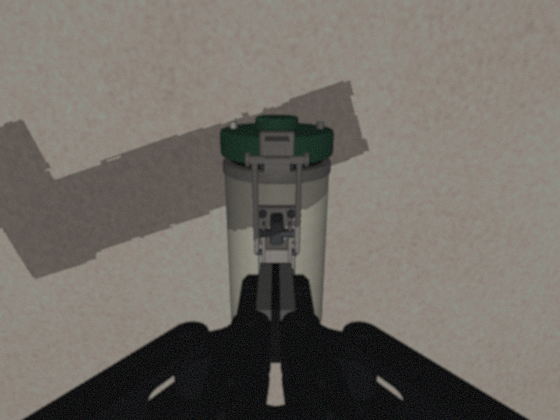

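Picture: cover at (277,140) sits drawn in against the barrel, bar under the keeper at (277,160), and the fingers partly hide the lever. I'll move aside and verify the lever.

```bash
python3 -m creep '[[[30,0,-20],[0,0,0]],[[30,0,0],[0,0,0]],[[0,0,0],[0,0,0]],[[0,0,0],[0,0,0]]]' 40 >/dev/null; python3 - <<'E'
from h import *
here()
c=cam("wrist");z=c["z_map"];v,u=np.mgrid[0:418,200:360];q=np.linalg.inv(c["K"])@np.stack([u.ravel(),v.ravel(),np.ones(u.size)])*z[0:418,200:360].ravel()
W=c["W"];p=(W[:3,:3]@q).T+W[:3,3];l=np.c_[(p[:,:2]-O)@CX,(p[:,:2]-O)@CY,p[:,2]]*1e3
b=l[(abs(l[:,1])<9)&(l[:,2]>150)&(l[:,2]<180)&(l[:,0]<-25)&(l[:,0]>-75)];f=np.polyfit(b[:,0],b[:,2],1);print(len(b),f,"theta",np.pi/2+np.arctan(f[0]),b[:,0].min())
k=l[(abs(l[:,1])<8)&(l[:,0]>45)&(l[:,2]>165)&(l[:,2]<171)];print("keeper top x",np.percentile(k[:,0],[1,99]))
E
```

```text
t 27.85 xyz [102.8624  -0.0214 332.2849] F [-0.9475  0.4838 -0.0888] w 39.86267348230151 g 0.0
749 [ -0.0336 159.2398] theta 1.5371709499242665 -74.87613164079922
keeper top x [55.8439 81.1188]
```

Lever home at about 1.537 rad and the cover held about 10 mm in with nothing touching it, so I'm handing in.

```bash
python3 -c "
from workcell import workorder
print(workorder.job_done())"
```

```text
the job is handed in; nothing more can be done
None
```

The chamber is shut and the job is handed in (no verdict returned): the bar is hooked under the lip, the lever reads about 1.537 rad (home), the cover is held about 10 mm in, and the robot is clear, at about 28 s on the clock.

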